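# Kit the lever nest: pour the balls, present the lever

### The job

Pick up the sheet-metal parts cup, pour all five steel balls out of it into the well in the middle of the wooden packing nest, and stand the empty cup upright on the bench again, clear of the nest. Only then pick up the cast lever by its balance point and finish holding it still and level over the nest, boss above the large seat and eye above the small seat, about ten centimetres clear of the nest's top, so that I can check the balls: do not lower it or let go, the program ends while holding. Leave the coupling, the bearing and the brass fitting where they are.

Things in the scene. Friction and masses are not known exactly. Their poses are not given: they have to be found in the camera images.
- nest: Fixed plywood packing nest on the bench, base 270 x 94 x 10 mm, highest point 30 mm above the bench. Origin on the bench under its middle; x runs along its length from the large seat (at -x) to the small seat (at +x), z up. It lies roughly across the robot's view, the large seat on the robot's right (its x within about 0.2 rad of the robot's +y).
- nest_well (a point): Centre of the floor of the nest's open well, 10 mm above the bench; axes as the nest's. The well is 98 mm (along nest x) by 80 mm (along nest y) inside, its 5 mm walls end 30 mm above the bench.
- nest_boss_seat (a point): Centre of the large round seat's floor, 24 mm above the bench; a round rim of 53 mm inner, 72 mm outer diameter rises 6 mm higher. 90 mm from the nest's middle towards -x.
- nest_eye_seat (a point): Centre of the small round seat's floor, 24 mm above the bench; rim of 31 mm inner, 48 mm outer diameter, 6 mm higher. 90 mm from the nest's middle towards +x.
- cup: Loose open sheet-metal parts cup, 0.16 kg (times 0.8 to 1.3, hidden), holding the balls. Origin under it on the bench, x towards its pouring lip (at the start within 0.4 rad of the robot's +x), z up. Walls and floor 4 mm; foot from x = -30 to 24 mm; back wall 67 mm high. Stands left of the bag sealer with the lever right of it, or the other way round.
- cup_grip (a point): Grip point between the cup's two flat parallel upright sides (44 mm apart outside, 60 mm high, from x = -30 to 26 mm), at x = -4 mm, 44 mm above the foot; axes as the cup's. Close the fingers along y here.
- cup_lip (a point): Middle of the cup's pouring lip, at x = 60 mm, 42 mm above the foot; axes as the cup's. The front wall slopes down from here to x = 22 mm at the foot, 48 degrees from level, so balls roll out once the cup is tipped lip-down by more than about 50 degrees, all of them by 70.
- ball1: Loose steel ball, 16 mm diameter, 17 g, in the cup at the start; origin at its centre.
- ball2: Loose steel ball, 16 mm diameter, 17 g, in the cup at the start; origin at its centre.
- ball3: Loose steel ball, 16 mm diameter, 17 g, in the cup at the start; origin at its centre.
- ball4: Loose steel ball, 16 mm diameter, 17 g, in the cup at the start; origin at its centre.
- ball5: Loose steel ball, 16 mm diameter, 17 g, in the cup at the start; origin at its centre.
- lever: Loose dark cast lever, 0.5 kg (times 0.8 to 1.3, hidden), 217 mm long, lying flat. Origin on its underside midway between boss and eye; x from boss to eye (at the start within 0.4 rad of the robot's +y), z up. Heavy round boss (48 mm wide, 36 high) at x = -90 mm, light eye (26 wide, 30 high) at +90 mm, between them a straight web 14 mm wide with upright sides, 8 to 28 mm above the underside.
- lever_balance (a point): The lever's balance point (centre of mass): in the web, 55 mm from the boss's axis towards the eye, 18 mm above the underside; axes as the lever's. Grip the web here, fingers closing along y.
- lever_boss (a point): Centre of the boss's underside.
- lever_eye (a point): Centre of the eye's underside.
- bag_sealer: The bench's fixed bag sealer with its arm down, an obstacle between the left and right halves of the bench: about 80 mm wide, reaching along the robot's x from 0.36 to 0.78 m, up to 116 mm high. Origin on the bench under its middle.
- coupling: Loose flanged steel coupling, 52 x 52 x 50 mm, standing right of the bag sealer (a bystander); origin under it.
- bearing: Loose ball bearing, 40 mm diameter, 15 mm high, lying right of the bag sealer (a bystander); origin under it.
- fitting: Loose brass hose fitting, 24 x 28 x 46 mm, standing right of the bag sealer (a bystander); origin under it.
There are look-alikes about, which are no part of the job. Leave any orange or red look-alike of the cup alone.

How it is judged:
On the way, in this order (a step that is already met when the one before it is completed fails the run):
1. the lifted cup is tipped over the nest (angle between cup's own z axis and vertical above 0.6 rad and height (world z) of cup above 0.03 m and horizontal distance between cup and nest_well below 0.2 m and contact force between the fingers and cup above 0.5 N and distance of lever from where it was at the start of the episode below 0.03 m), for 0.1 s.
2. all five balls lie in the well and the cup stands upright on the bench, let go, the lever not yet taken (x of ball1 in the frame of nest_well between -0.049 and 0.049 m and y of ball1 in the frame of nest_well between -0.04 and 0.04 m and z of each of ball1, ball2, ball3, ball4, ball5 in the frame of nest_well below 0.02 m and x of ball2 in the frame of nest_well between -0.049 and 0.049 m and y of ball2 in the frame of nest_well between -0.04 and 0.04 m and x of ball3 in the frame of nest_well between -0.049 and 0.049 m and y of ball3 in the frame of nest_well between -0.04 and 0.04 m and x of ball4 in the frame of nest_well between -0.049 and 0.049 m and y of ball4 in the frame of nest_well between -0.04 and 0.04 m and x of ball5 in the frame of nest_well between -0.049 and 0.049 m and y of ball5 in the frame of nest_well between -0.04 and 0.04 m and angle between cup's own z axis and vertical below 0.12 rad and height (world z) of cup between -0.008 and 0.008 m and contact force between the fingers and cup below 0.2 N and contact force between cup and nest below 0.1 N and distance of lever from where it was at the start of the episode below 0.03 m), for 0.2 s.
3. the lever is lifted by its balance point (height (world z) of lever_balance above 0.06 m and distance between the grasp point and lever_balance below 0.03 m and contact force between the fingers and lever above 1 N), for 0.2 s.
At the end, for the whole second after the job is handed in: Balls in the well; cup upright on the bench, let go, clear of the nest; lever held still within 30 mm of its balance point, touching no nest or cup, level within 0.1 rad, boss and eye within 25 mm of above their seats, underside 60 to 150 mm above the nest's top (x of ball1 in the frame of nest_well between -0.049 and 0.049 m and y of ball1 in the frame of nest_well between -0.04 and 0.04 m and z of each of ball1, ball2, ball3, ball4, ball5 in the frame of nest_well below 0.02 m and x of ball2 in the frame of nest_well between -0.049 and 0.049 m and y of ball2 in the frame of nest_well between -0.04 and 0.04 m and x of ball3 in the frame of nest_well between -0.049 and 0.049 m and y of ball3 in the frame of nest_well between -0.04 and 0.04 m and x of ball4 in the frame of nest_well between -0.049 and 0.049 m and y of ball4 in the frame of nest_well between -0.04 and 0.04 m and x of ball5 in the frame of nest_well between -0.049 and 0.049 m and y of ball5 in the frame of nest_well between -0.04 and 0.04 m and angle between cup's own z axis and vertical below 0.12 rad and height (world z) of cup between -0.008 and 0.008 m and contact force between each of the arm, the fingers and cup below 0.2 N and contact force between each of cup, lever and nest below 0.1 N and contact force between the fingers and lever above 1 N and distance between the grasp point and lever_balance below 0.03 m and angle between lever's own z axis and vertical below 0.1 rad and horizontal distance between lever_boss and nest_boss_seat below 0.025 m and horizontal distance between lever_eye and nest_eye_seat below 0.025 m and z of lever in the frame of nest between 0.09 and 0.18 m and contact force between lever and cup below 0.1 N and linear speed of lever below 0.03 m/s and angular speed of lever below 0.2 rad/s); the arm keeps its last pose, push and grip.
It fails at once if the coupling was shifted by more than 30 mm (distance of coupling from where it was at the start of the episode above 0.03 m).
It fails at once if the bearing was shifted by more than 30 mm (distance of bearing from where it was at the start of the episode above 0.03 m).
It fails at once if the fitting was shifted by more than 30 mm (distance of fitting from where it was at the start of the episode above 0.03 m).
It also fails if it takes over 72 s, if anything falls off the work surface, if the arm or the gripper's body presses on something with over 40 N, if the wrist force passes 120 N, or if a joint passes its speed limit or range.

### The arm

A 6-joint arm with a two-finger parallel gripper is mounted at the origin on a cart in front of the work surface, level with it; the furniture and walls round the work are solid. World frame = base frame: x ahead of the robot, y to its left, z up, the work surface at z = 0. Lengths are in m, angles in rad, forces in N, time in s.
With the tool pointing down it reaches from about 0.375 to 0.825 m from the base axis. Payload 5.5 kg.
Tool frame: the origin (TCP) lies at the very end of the fingers, on their centre line; the grasp point (between the pads) lies 19 mm behind it; z points along the fingers, y is the line along which they close (so a half turn about z gives the same grasp; the last joint's range is limited). The gripper opens to 85 mm and grips with 20 to 120 N. Pads are 22 mm wide; open, the fingers measure 114 mm over their backs; the gripper's body (76 mm by 85 mm) begins 54 mm behind the grasp point. The pads swing forward as they close: fully open they stand 13 mm farther back than shut.
Start: joints at [-1.286, 0.314, -0.047, 1.21, 0, 1.571], TCP at [0.169, -0.576, 0.231] pointing down, gripper open.
Joint ranges: [-2.67, 2.67], [-0.69, 1.73], [-1.03, 1.25], [-2.08, 2.16], [-1.42, 1.45], [-3.14, 3.14]. Speed limits (rad/s): [2.39, 2.39, 3.01, 3.14, 3.14, 3.14].

### API

Orientations are given as a unit quaternion [w, x, y, z].
In Python, from cell import get_obs, get_image, robot gives the robot as it stands. The module is installed in compiled form; this text tells all that it offers.
- The arm moves only by the tool jog_arm, never from a script. Its arguments are lists of equal length, an entry for each row: "offset": the shift along the world's x, y, z in shares of 0.6 m (1.0 is 0.6 m), a list of three; "angular": the turn, a rotation vector about the world's x, y, z in parts of the range, where 1.0 means pi rad, a list of three. A call has 1 to 12 rows; each row is the pose to reach, as a shift and turn from the pose commanded when the call began; what a row does not reach only later rows make up. A row lasts 1/8 s, in which the tool goes at most 62.5 mm and 10.7 degrees, less where a joint would pass 70% of its speed; a pose out of reach is approached as far as the arm can. No shift or turn number may pass 1 either way. A call with a gripper value outside its range is refused whole. "jaw" is the closure, from -1 (fully open) to 1 (shut), set as the call begins (left out, the last holds). The fingers move at their own pace and stop on an object; "newtons" is the grip in N (left out, the last holds). Time passes only in rows, so rows that repeat a pose let the fingers close. It gives the time, the measured TCP pose, the force, the opening and the grip force at its end, in the units of the state.
- get_obs(): the state, without advancing time (a new reading comes with each control period).
- get_image(name): name is "scene" or "top" or "wrist"; returns a dict with "img" (384x512x3 uint8, red, green, blue), "range_z" (384x512 float32, m along the optical axis (not along the pixel's ray), 0 where there is no reading), "camera_matrix" (3x3 intrinsics, pixels), "k1" (the pictures are not rectified: a ray, as slopes to the right and down, at radius r is drawn at 1 + k1 r^2 times it, then the intrinsics apply), "cam_to_world" (4x4, takes a point from camera to world coordinates). Camera axes: x right, y down, z forward; pixel columns grow to the right and rows downward; lengths in m; the calibration is good to about 2 mm. A picture is of the moment at which its call begins.
- robot.hand_in(): hands the job in; it is judged then, once.
The state is a dict: "time": time; "joint_positions": joint angles; "dq": joint speeds; "tau": joint torques, N m; "tcp_pos": TCP position; "orientation": TCP orientation; "contact_force": force on the tool from outside, world axes, zero at the start; "torque": the same for the moment, N m; "finger_gap": finger opening in m; "grasp_force": force on a finger pad.
Only numpy, scipy, OpenCV 4.12 (cv2) and the standard library are available. Lean on these libraries where they do the work, as an engineer would, in place of code of your own. Each camera call takes 0.05 s, during which the arm holds its last target. There are 200 camera calls.

## Working session

There is one attempt and no reset: what is moved stays moved. The work goes in short steps, Python scripts to look and compute and a tool call to move; the robot and the scene stay as the last step left them, time stands still between calls to the robot, and variables do not carry over. Pictures are saved under pics/ and viewed, at most 13 in all, crops included, and the job is handed in when it is done.

Besides the shell and the picture viewer there is one more tool, called after ">>>" as name(argument=value, ...) on one line, values as JSON. jog_arm: Moves the arm, as the interface text tells. Its arguments: {"type":"object","properties":{"offset":{"type":"array"},"angular":{"type":"array"},"jaw":{"type":"number"},"newtons":{"type":"number"}},"required":["offset","angular"]}

```bash
mkdir -p pics; cat > h.py <<'E'
import numpy as np, cv2
from cell import get_obs, get_image, robot
def cloud(d):
    K=d["camera_matrix"]; h,w=d["range_z"].shape
    u,v=np.meshgrid(np.arange(w),np.arange(h))
    xd=(u-K[0,2])/K[0,0]; yd=(v-K[1,2])/K[1,1]; x,y=xd.copy(),yd.copy()
    for _ in range(15):
        s=1+d["k1"]*(x*x+y*y); x,y=xd/s,yd/s
    z=d["range_z"]; P=np.stack([x*z,y*z,z],-1); T=np.array(d["cam_to_world"])
    W=P@T[:3,:3].T+T[:3,3]; W[z==0]=np.nan
    return W
def save(d,n): cv2.imwrite("pics/"+n,cv2.cvtColor(d["img"],cv2.COLOR_RGB2BGR))
E
python3 - <<'E'
from h import *
for n in("top","scene"):
    d=get_image(n); save(d,n+"0.png"); np.savez("d_"+n,W=cloud(d),img=d["img"]); print(n,d["k1"],np.round(d["cam_to_world"],2).tolist())
    W=cloud(d); print(np.nanmin(W,(0,1)),np.nanmax(W,(0,1)))
o=get_obs(); print(o)
E
```

```text
top -0.03234469239352707 [[-0.03, -0.97, 0.24, 0.23], [-1.0, 0.03, -0.01, -0.05], [-0.0, -0.24, -0.97, 1.29], [0.0, 0.0, 0.0, 1.0]]
[-0.21260768 -1.49177746 -0.82190474] [1.23387328 1.30059372 0.84246542]
scene -0.08074847687608129 [[-0.68, -0.46, 0.57, -0.19], [-0.73, 0.43, -0.52, 0.56], [-0.01, -0.78, -0.63, 0.82], [0.0, 0.0, 0.0, 1.0]]
[-0.35967894 -2.76421692 -0.81532811] [1.26237312 0.75083077 0.68800575]
{'time': 0.1, 'joint_positions': array([-1.28601713e+00,  3.14138862e-01, -4.79553286e-02,  1.21019722e+00,
        8.14329971e-06,  1.57079091e+00]), 'dq': array([ 0.00049263, -0.00054523,  0.0026823 , -0.00045625, -0.00158819,
        0.0010325 ]), 'tau': array([ 3.41379555e-04, -5.40767527e+01,  3.40541124e+01,  1.11415365e-02,
       -3.96140166e-06,  2.16917124e-07]), 'tcp_pos': array([ 0.16842783, -0.57534811,  0.23054105]), 'orientation': array([-7.40556257e-04,  9.89879057e-01,  1.41911571e-01, -1.02050653e-04]), 'contact_force': array([-0.65670756,  0.61564303, -0.34480895]), 'torque': array([ 0.02364158,  0.0138378 , -0.03213008]), 'grasp_force': 0.0, 'finger_gap': 0.0854245932158924}
```

View pics/top0.png

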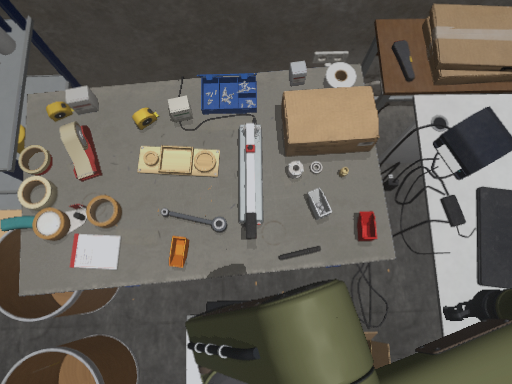

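View pics/scene0.png

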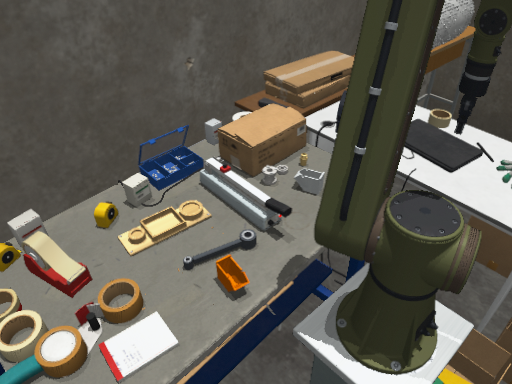

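The top view shows the grey cup at px (319,203), the lever from its boss (219,224) to its eye (165,213), and the nest around (179,161). The sealer sits between them, and there are orange and red decoy cups at (179,252) and (367,226). Next I measure.

```bash
python3 - <<'E'
from h import *
D=np.load("d_top.npz"); W=D["W"]; img=D["img"].astype(int)
def blob(r0,r1,c0,c1,zmin,zmax=.2):
    A=W[r0:r1,c0:c1].reshape(-1,3); C=img[r0:r1,c0:c1].reshape(-1,3)
    m=(A[:,2]>zmin)&(A[:,2]<zmax); return A[m],C[m]
def rect(n,P):
    r=cv2.minAreaRect((P[:,:2]*1000).astype(np.float32)); print(n,len(P),np.round(r[0],1),np.round(r[1],1),round(r[2],2),"zmax",P[:,2].max().round(4), 'min',P.min(0).round(3),'max',P.max(0).round(3))
print("bench z",np.nanmedian(W[180:205,120:150,2]), np.nanmedian(W[190:210,280:300,2]))
P,_=blob(140,182,130,228,.006); rect("nest",P)
P,_=blob(203,238,155,232,.004); rect("lever",P)
for n,b in dict(boss=(212,238,206,232),eye=(203,222,157,175)).items():
    Q,_=blob(*b,.022); Q=Q[Q[:,2]>Q[:,2].max()-.006]; rect(n,Q)
P,_=blob(183,222,302,338,.008); rect("cup",P)
P,_=blob(183,222,302,338,.03); rect("cup hi",P)
P,_=blob(183,222,302,338,.05); rect("cup vhi",P)
P,_=blob(115,245,235,268,.02); rect("sealer",P)
for n,b in dict(coup=(158,180,285,305),bear=(160,175,308,325),fit=(164,178,335,352),dec=(208,245,355,382),pen=(245,262,275,325),box=(80,160,278,382),blue=(70,116,198,260),orange=(232,270,165,192)).items():
    Q,_=blob(*b,.006); rect(n,Q)
from cell import get_image
d=np.load("d_top.npz")
big=cv2.resize(img[180:226,296:344].astype(np.uint8)[:,:,::-1],None,fx=8,fy=8,interpolation=cv2.INTER_CUBIC)
sc=np.load("d_scene.npz")["img"]
big2=cv2.resize(sc[160:200,285:333][:,:,::-1],(384,368),interpolation=cv2.INTER_CUBIC)
cv2.imwrite("pics/cup.png",np.hstack([big,big2]))
S=np.load("d_scene.npz"); 
W=S["W"]; A=W.reshape(-1,3)
m=(A[:,0]>.36)&(A[:,0]<.56)&(A[:,1]>-.4)&(A[:,1]<-.2)&(A[:,2]>.008)&(A[:,2]<.1); rect("cup scene",A[m])
m&=A[:,2]>.055; rect("cup scene hi",A[m])
E
```

```text
bench z 0.0011086817652830039 0.0014609947790922284
nest 2243 [653.1 190.5] [330.6 142.8] 89.88 zmax 0.0382 min [0.582 0.025 0.006] max [0.724 0.356 0.038]
lever 773 [444.4 139.1] [247.4 119.8] 88.41 zmax 0.0698 min [0.385 0.015 0.004] max [0.508 0.262 0.07 ]
boss 103 [428.1  50.4] [42.6 38.3] 20.69 zmax 0.0427 min [0.405 0.033 0.037] max [0.449 0.074 0.043]
eye 34 [472.6 219.4] [36.4 22.4] 88.16 zmax 0.0372 min [0.461 0.202 0.031] max [0.484 0.237 0.037]
cup 459 [ 498.  -276.7] [ 91.3 124.5] 82.58 zmax 0.0715 min [ 0.431 -0.33   0.008] max [ 0.554 -0.233  0.072]
cup hi 258 [ 485.6 -266. ] [91.3 45.7] 21.22 zmax 0.0715 min [ 0.437 -0.302  0.03 ] max [ 0.533 -0.233  0.072]
cup vhi 124 [ 484.5 -266.3] [89.  45.7] 21.47 zmax 0.0715 min [ 0.437 -0.302  0.05 ] max [ 0.526 -0.235  0.072]
sealer 2521 [587.1 -51.7] [ 75.8 429.1] 88.76 zmax 0.1197 min [ 0.373 -0.092  0.02 ] max [ 0.801 -0.011  0.12 ]
coup 219 [ 613.7 -195.6] [70.9 53.9] 0.31 zmax 0.0565 min [ 0.578 -0.223  0.006] max [ 0.649 -0.169  0.056]
bear 120 [ 614.1 -272. ] [49.2 43.1] 1.5 zmax 0.0217 min [ 0.59  -0.294  0.006] max [ 0
[... 194 characters left out ...]
-0.469  0.006] max [ 0.468 -0.387  0.073]
pen 241 [ 332.2 -198. ] [132.3  48.2] 85.51 zmax 0.0252 min [ 0.306 -0.265  0.006] max [ 0.358 -0.132  0.025]
box 6432 [ 789.5 -313.8] [328.5 295. ] 88.57 zmax 0.146 min [ 0.644 -0.475  0.006] max [ 0.94  -0.146  0.146]
blue 1533 [884.5  20.5] [213.9 154.7] 85.71 zmax 0.1619 min [ 0.801 -0.091  0.006] max [0.962 0.125 0.162]
orange 433 [351.4 181.2] [120.7  75.9] 11.89 zmax 0.0725 min [0.292 0.144 0.006] max [0.409 0.224 0.073]
cup scene 497 [ 480.6 -263.2] [88. 51.] 18.59 zmax 0.0683 min [ 0.433 -0.3    0.008] max [ 0.526 -0.228  0.068]
cup scene hi 91 [ 475.1 -266.9] [74.8 51.4] 24.3 zmax 0.0683 min [ 0.433 -0.298  0.055] max [ 0.517 -0.235  0.068]
```

View pics/cup.png

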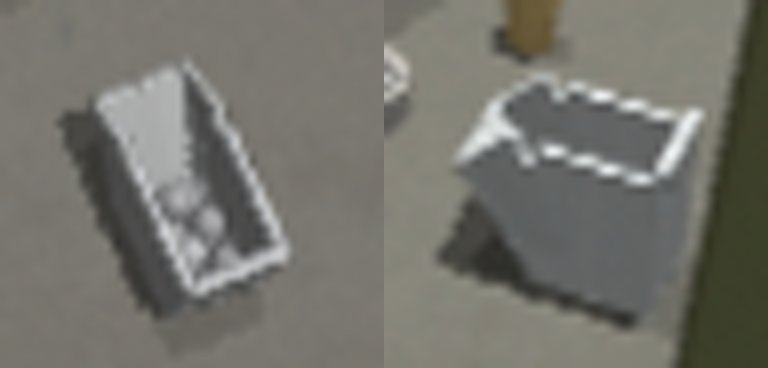

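The cup points lip up-left in the image, at a yaw of about +0.37, with the balls visible inside it. I'll refine the nest and lever positions using colour masks.

```bash
python3 - <<'E'
from h import *
for n in("top","scene"):
    d=get_image(n); hsv=cv2.cvtColor(d["img"],cv2.COLOR_RGB2HSV); W=cloud(d)
    T=np.array(d["cam_to_world"]); K=d["camera_matrix"]
    def toplane(px,z):
        xd=(px-[K[0,2],K[1,2]])/[K[0,0],K[1,1]]; x=xd.copy()
        for _ in range(15): x=xd/(1+d["k1"]*(x**2).sum(1,keepdims=True))
        r=np.c_[x,np.ones(len(x))]@T[:3,:3].T; return (T[:3,3]+r*((z-T[2,3])/r[:,2])[:,None])[:,:2]
    reg=(W[...,0]>.55)&(W[...,0]<.76)&(W[...,1]>0.01)&(W[...,1]<.38)&(W[...,2]<.06)
    m=(reg&(hsv[...,1]>60)&(hsv[...,0]>8)&(hsv[...,0]<35)).astype(np.uint8)
    c=max(cv2.findContours(m,0,cv2.CHAIN_APPROX_NONE)[0],key=cv2.contourArea)[:,0].astype(float)
    print(n,"nest",cv2.minAreaRect((toplane(c,.008)*1000).astype(np.float32)))
    # depth >.02 tall pts: rim/walls
    A=W[(m>0)&(W[...,2]>.026)&(W[...,2]<.036)]; print("  tall",cv2.minAreaRect((A[:,:2]*1000).astype(np.float32)), np.median(A,0))
    reg=(W[...,0]>.38)&(W[...,0]<.52)&(W[...,1]>0.01)&(W[...,1]<.26)&(W[...,2]>.012)&(W[...,2]<.06)
    A=W[reg]; hi=A[(A[:,2]>.015)]
    t=hi[:,:2]; mu=t.mean(0); u=np.linalg.svd(t-mu,full_matrices=False)[2][0]; u*=np.sign(u[1]); s=(t-mu)@u
    web=(s>-50e-3)&(s<40e-3)
    w=t[web]; l=cv2.fitLine(w.astype(np.float32),cv2.DIST_HUBER,0,1e-3,1e-3).ravel(); l[:2]*=np.sign(l[1])
    s2=(t-l[2:])@l[:2]; e=[np.percentile(s2,.5),np.percentile(s2,99.5)]
    print("  lever yaw",np.arctan2(-l[0],l[1]),"ends",l[2:]+e[0]*l[:2],l[2:]+e[1]*l[:2],e[1]-e[0],"boss",l[2:]+(e[0]+.024)*l[:2],"eye",l[2:]+(e[1]-.013)*l[:2])
E
```

```text
top nest ((653.0768432617188, 189.09800720214844), (270.9677734375, 101.11846923828125), 85.08181762695312)
  tall ((647.4515380859375, 182.8836669921875), (240.13394165039062, 91.26786804199219), 84.68241882324219) [0.64800849 0.14645131 0.03035635]
  lever yaw -0.20159467 ends [0.42563619 0.03033135] [0.46815035 0.238356  ] 0.21232452947573593 boss [0.43044176 0.05384532] eye [0.46554733 0.22561927]
scene nest ((654.119384765625, 188.60939025878906), (274.8465881347656, 124.71845245361328), 85.2228775024414)
  tall ((652.71240234375, 208.31051635742188), (284.1659851074219, 119.55889892578125), 68.79962158203125) [0.64411027 0.16922202 0.02864689]
  lever yaw -0.17181559 ends [0.42217918 0.03395414] [0.45830657 0.24214941] 0.21130655254505337 boss [0.42628249 0.05760077] eye [0.45608394 0.22934083]
```

The manual's scale: shifts go in shares of 0.6 m and turns go in shares of pi rad. Converting my numbers, 30.2 cm / 60 = 0.5033, 30 cm / 60 = 0.5, 0.087 rad / 3.1416 = 0.0277.

>>> jog_arm(offset=[[0.0833,0.0833,0],[0.1667,0.1667,0],[0.25,0.25,0],[0.3333,0.3333,0],[0.4167,0.4167,-0.0167],[0.4833,0.4833,-0.0333],[0.5,0.5033,-0.05],[0.5,0.5033,-0.05]], angular=[[0,0,0],[0,0,0.0095],[0,0,0.0191],[0,0,0.0277],[0,0,0.0277],[0,0,0.0277],[0,0,0.0277],[0,0,0.0277]], jaw=-1)

```text
time: 1.2
tcp_pos: [0.4698, -0.2708, 0.1999]
orientation: [-0.001, 0.982, 0.187, -0.001]
contact_force: [-0.4, -0.9, -0.5]
finger_gap: 0.0855
grasp_force: 0.0
```

```bash
python3 - <<'E'
from h import *
d=get_image("wrist"); save(d,"w1.png"); W=cloud(d); np.savez("d_w1",W=W,img=d["img"])
o=get_obs(); print(o["tcp_pos"],o["joint_positions"].round(2),o["time"])
A=W.reshape(-1,3); r=(abs(A[:,0]-.48)<.1)&(abs(A[:,1]+.265)<.08)
print("bench",np.nanmedian(A[r&(A[:,2]<.012),2]))
for z0,z1 in((.055,.08),(.02,.08),(.035,.055)):
    P=A[r&(A[:,2]>z0)&(A[:,2]<z1)]; b=cv2.minAreaRect((P[:,:2]*1000).astype(np.float32)); print(z0,z1,len(P),b,P[:,2].max())
E
```

```text
[ 0.46890176 -0.27234855  0.20053607] [-0.53  0.22 -0.24  1.11 -0.    2.24] 1.25
bench -2.052372269514824e-05
0.055 0.08 685 ((476.90447998046875, -269.4893798828125), (75.10801696777344, 44.15981674194336), 20.28249168395996) 0.06862889210310702
0.02 0.08 2145 ((517.3690795898438, -249.15158081054688), (168.96888732910156, 54.404541015625), 28.07965660095215) 0.06862889210310702
0.035 0.055 896 ((519.6516723632812, -249.1166229248047), (166.28659057617188, 52.336181640625), 29.548330307006836) 0.054993605934179124
```

View pics/w1.png

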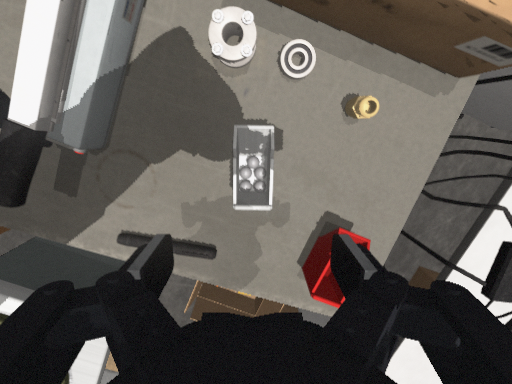

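The wrist view shows the cup upright and centred at px (253,167), aligned with the fingers, with all five balls inside. I'll go down and grip it.

In the tool's units: -17.5 cm / 60 = -0.2917, -16.5 cm / 60 = -0.275, -0.02 rad / 3.1416 = -0.0064.

>>> jog_arm(offset=[[-0.005,-0.0017,-0.0833],[-0.005,-0.0017,-0.1667],[-0.005,-0.0017,-0.2333],[-0.005,-0.0017,-0.275],[-0.005,-0.0017,-0.2917],[-0.005,-0.0017,-0.2917]], angular=[[0,0,-0.0064],[0,0,-0.0064],[0,0,-0.0064],[0,0,-0.0064],[0,0,-0.0064],[0,0,-0.0064]])

```text
time: 2.0
tcp_pos: [0.4651, -0.2755, 0.0264]
orientation: [-0.0, 0.985, 0.174, -0.0]
contact_force: [0.7, 0.8, 0.0]
finger_gap: 0.0857
grasp_force: 0.0
```

>>> jog_arm(offset=[[0,0,0],[0,0,0],[0,0,0],[0,0,0],[0,0,0],[0,0,0],[0,0,0],[0,0,0]], angular=[[0,0,0],[0,0,0],[0,0,0],[0,0,0],[0,0,0],[0,0,0],[0,0,0],[0,0,0]], jaw=1, newtons=50)

```text
time: 3.0
tcp_pos: [0.4664, -0.2752, 0.0275]
orientation: [0.001, 0.985, 0.175, 0.001]
contact_force: [-1.5, 0.2, 7.1]
finger_gap: 0.0437
grasp_force: 52.2
```

In the tool's units: 29 cm / 60 = 0.4833, 14.5 cm / 60 = 0.2417, 1.44 rad / 3.1416 = 0.4584.

>>> jog_arm(offset=[[0,0,0.0333],[0,0,0.1],[0,0,0.1833],[0,0,0.2667],[0.0167,0.0333,0.3167],[0.0417,0.0833,0.3333],[0.075,0.15,0.3333],[0.1083,0.2167,0.3333],[0.1417,0.2833,0.3333],[0.175,0.35,0.3333],[0.2083,0.4167,0.3333],[0.2417,0.4833,0.3333]], angular=[[0,0,0],[0,0,0],[0,0,0],[0,0,0.0318],[0,0,0.0796],[0,0,0.1337],[0,0,0.1878],[0,0,0.2419],[0,0,0.296],[0,0,0.3501],[0,0,0.4043],[0,0,0.4584]])

```text
time: 4.5
tcp_pos: [0.6108, 0.0166, 0.226]
orientation: [-0.0, 0.623, 0.783, -0.0]
contact_force: [1.0, -0.5, -1.9]
finger_gap: 0.0431
grasp_force: 51.7
```

In the tool's units: 17 cm / 60 = 0.2833, 16 cm / 60 = 0.2667, 1.265 rad / 3.1416 = 0.4027.

>>> jog_arm(offset=[[0.0333,0.0667,0],[0.0667,0.1333,0],[0.0917,0.1833,0],[0.1167,0.2333,0],[0.1333,0.2667,0],[0.1483,0.2833,0],[0.1483,0.2833,0],[0.1483,0.2833,0],[0.1483,0.2833,0]], angular=[[0,0,0.0541],[0,0,0.1082],[0,0,0.1623],[0,0,0.2165],[0,0,0.2706],[0,0,0.3247],[0,0,0.3756],[0,0,0.4027],[0,0,0.4027]])

```text
time: 5.62
tcp_pos: [0.6992, 0.1852, 0.2257]
orientation: [-0.001, 0.043, 0.999, -0.0]
contact_force: [-0.8, -0.7, -2.6]
finger_gap: 0.0433
grasp_force: 51.6
```

```bash
python3 - <<'E'
from h import *
o=get_obs(); print({k:np.round(v,3) for k,v in o.items()})
d=get_image("wrist"); save(d,"w2.png"); W=cloud(d); np.savez("d_w2",W=W,img=d["img"])
E
```

```text
{'time': np.float64(5.625), 'joint_positions': array([ 0.259,  0.562,  0.313,  1.323, -0.   ,  0.344]), 'dq': array([-0.002, -0.003,  0.   , -0.001, -0.   ,  0.029]), 'tau': array([ 7.7000e-02, -7.0632e+01,  3.5594e+01,  2.5000e-02,  8.0000e-03,
       -2.9900e-01]), 'tcp_pos': array([0.699, 0.185, 0.226]), 'orientation': array([-0.001,  0.043,  0.999, -0.   ]), 'contact_force': array([-0.777, -0.7  , -2.559]), 'torque': array([ 0.033,  0.033, -0.018]), 'grasp_force': np.float64(51.641), 'finger_gap': np.float64(0.043)}
```

View pics/w2.png

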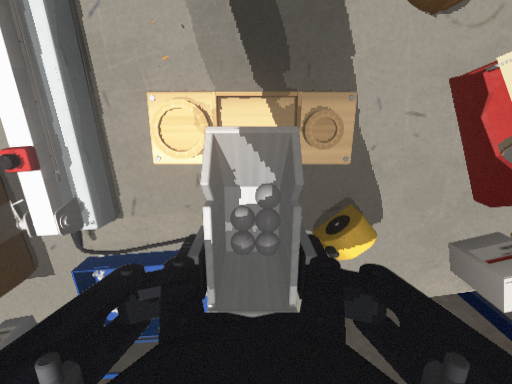

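The cup holds five balls and is lined up with the nest. The nest corners are at px (147,92), (356,93), (152,164) and (352,164). I'll project those to get its pose.

```bash
cat >> h.py <<'E'
def toplane(d,px,z):
    K=d["camera_matrix"]; T=np.array(d["cam_to_world"])
    xd=(np.array(px,float)-[K[0,2],K[1,2]])/[K[0,0],K[1,1]]; x=xd.copy()
    for _ in range(15): x=xd/(1+d["k1"]*(x**2).sum(1,keepdims=True))
    r=np.c_[x,np.ones(len(x))]@T[:3,:3].T; return (T[:3,3]+r*((z-T[2,3])/r[:,2])[:,None])[:,:2]
E
python3 - <<'E'
from h import *
d=get_image("wrist")
p=toplane(d,[(147,92),(356,93),(352,164),(152,164)],.01); print(p.round(4))
print("centre",p.mean(0),"size",np.linalg.norm(p[1]-p[0]),np.linalg.norm(p[2]-p[1]),"yaw",np.degrees(np.arctan2(*(p[1]+p[2]-p[0]-p[3])[::-1])))
q=toplane(d,[(182,128),(322,128)],.027); print("seats",q,q.mean(0))
W=cloud(d); print(W[100:125,180:186].reshape(-1,3)[:,2].mean())
E
```

```text
[[0.5902 0.0602]
 [0.6143 0.3242]
 [0.7053 0.3204]
 [0.6819 0.0494]]
centre [0.64793363 0.18855257] size 0.26502225712564736 0.09109180775856435 yaw 84.92724676363984
seats [[0.63782632 0.1019588 ]
 [0.65290237 0.27619459]] [0.64536435 0.1890767 ]
0.02586956489449547
```

In the tool's units: -12 cm / 60 = -0.2, -11 cm / 60 = -0.1833, -0.6 rad / 3.1416 = -0.191.

>>> jog_arm(offset=[[0.0083,0,-0.0167],[0.0167,-0.0017,-0.05],[0.0333,-0.0033,-0.1],[0.0417,-0.0033,-0.15],[0.0417,-0.0033,-0.1833],[0.0417,-0.0033,-0.2],[0.0417,-0.0033,-0.2],[0.0417,-0.0033,-0.2]], angular=[[-0.0029,-0.0318,0],[-0.0064,-0.0732,0],[-0.0105,-0.121,0],[-0.0143,-0.1655,0],[-0.0166,-0.191,0],[-0.0166,-0.191,0],[-0.0166,-0.191,0],[-0.0166,-0.191,0]])

```text
time: 6.72
tcp_pos: [0.7276, 0.1838, 0.1093]
orientation: [0.298, 0.041, 0.954, -0.012]
contact_force: [-0.1, -0.4, -2.0]
finger_gap: 0.0435
grasp_force: 51.6
```

```bash
python3 - <<'E'
from h import *
o=get_obs(); print(o["tcp_pos"],o["joint_positions"].round(3),o["orientation"],o["time"])
d=get_image("scene"); save(d,"s3.png")
cv2.imwrite("pics/s3c.png",cv2.resize(d["img"][120:290,80:300,::-1],None,fx=3,fy=3))
E
```

```text
[0.72762774 0.18383144 0.10926469] [ 0.354  0.314 -0.549  0.148 -0.244  0.37 ] [ 0.29787707  0.04111984  0.95363859 -0.01232285] 6.725
```

View pics/s3c.png

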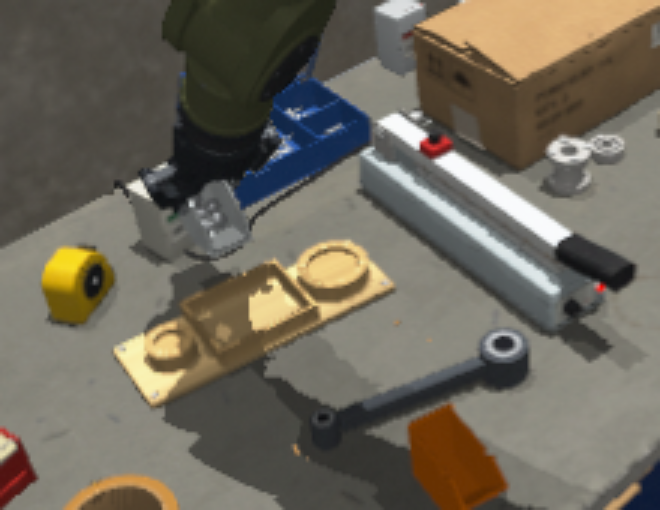

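In the tool's units: -2.3 cm / 60 = -0.0383, -1.9 cm / 60 = -0.0317, -0.445 rad / 3.1416 = -0.1416.

>>> jog_arm(offset=[[-0.005,-0.0017,-0.02],[-0.005,-0.0017,-0.0383],[-0.01,-0.0017,-0.0317],[-0.015,0,-0.025],[-0.02,0,-0.0167],[-0.0233,0,-0.0117],[-0.0275,0,-0.0067],[-0.0317,0,-0.0017],[-0.0317,0,-0.0017],[-0.0317,0,-0.0017],[-0.0317,0,-0.0017]], angular=[[0,0,0],[0,0,0],[-0.0025,-0.0286,0],[-0.0048,-0.0573,0],[-0.0073,-0.0859,0],[-0.0089,-0.105,0],[-0.0105,-0.1225,0],[-0.0121,-0.1416,0],[-0.0121,-0.1416,0],[-0.0121,-0.1416,0],[-0.0121,-0.1416,0]])

```text
time: 8.15
tcp_pos: [0.7066, 0.1834, 0.1063]
orientation: [0.501, 0.037, 0.865, -0.021]
contact_force: [0.2, -0.2, -0.4]
finger_gap: 0.0432
grasp_force: 51.7
```

```bash
cat > st.py <<'E'
from h import *
import sys
from scipy.spatial.transform import Rotation as R
o=get_obs(); q=o["orientation"]; r=R.from_quat([q[1],q[2],q[3],q[0]])
print(o["tcp_pos"].round(4),o["joint_positions"].round(3),"toolz",r.apply([0,0,1]).round(3),"tooly",r.apply([0,1,0]).round(3),o["time"],o["contact_force"].round(1),o["finger_gap"])
E
python3 st.py; python3 - <<'E'
from h import *
d=get_image("wrist"); e=get_image("scene")
cv2.imwrite("pics/p4.png",np.hstack([cv2.resize(d["img"][60:330,100:400,::-1],(400,360)),cv2.resize(e["img"][160:268,100:220,::-1],(400,360))]))
E
```

```text
[0.7066 0.1834 0.1063] [ 0.459  0.399 -0.985 -0.793 -0.466  0.293] toolz [ 0.864 -0.074 -0.498] tooly [0.086 0.996 0.   ] 8.15 [ 0.2 -0.2 -0.4] 0.04317031614413547
```

View pics/p4.png

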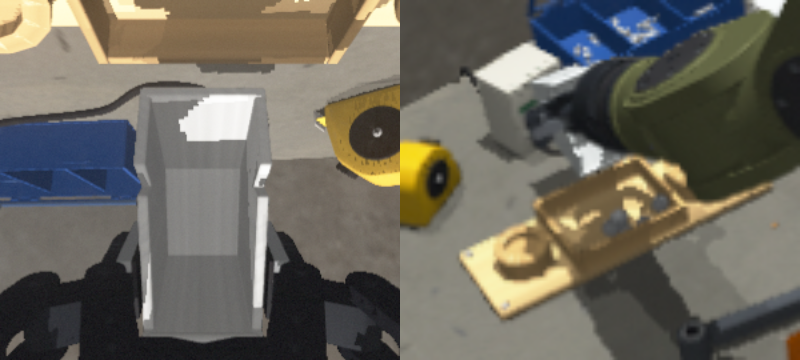

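The cup is empty, and balls are visible in the well. I'll back out, upright the cup and look.

In the tool's units: 12.5 cm / 60 = 0.2083, 11.5 cm / 60 = 0.1917, 1.045 rad / 3.1416 = 0.3326.

>>> jog_arm(offset=[[0.005,0,0.0167],[0.0083,0,0.05],[0.0083,0,0.1],[0.0083,0,0.15],[0,0,0.1917],[-0.0167,0,0.2083],[-0.0167,0,0.2083],[-0.0167,0,0.2083],[-0.0167,0,0.2083]], angular=[[0.0019,0.0223,0],[0.006,0.07,0],[0.0108,0.1241,0],[0.0156,0.1783,0],[0.0201,0.2324,0],[0.0245,0.2833,0],[0.0286,0.331,0],[0.0286,0.3326,0],[0.0286,0.3326,0]])

```text
time: 9.38
tcp_pos: [0.6985, 0.1823, 0.2257]
orientation: [-0.003, 0.044, 0.999, -0.001]
contact_force: [0.5, -0.3, -3.0]
finger_gap: 0.0435
grasp_force: 51.7
```

```bash
python3 st.py; python3 - <<'E'
from h import *
d=get_image("wrist"); e=get_image("top")
cv2.imwrite("pics/p5.png",np.hstack([cv2.resize(d["img"][50:320,100:400,::-1],(400,360)),cv2.resize(e["img"][135:189,140:200,::-1],(400,360))]))
E
```

```text
[0.6985 0.1823 0.2257] [ 0.255  0.564  0.315  1.328 -0.     0.343] toolz [-0.005 -0.002 -1.   ] tooly [ 0.087  0.996 -0.002] 9.375 [ 0.5 -0.3 -3. ] 0.04347691870073689
```

View pics/p5.png

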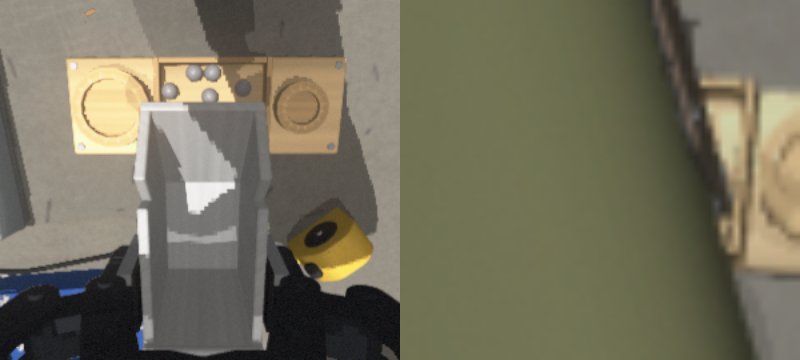

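Wrist view: all five balls lie in the well, and the cup is empty. I'm returning the cup to its old spot.

>>> jog_arm(offset=[[-0.0167,-0.0333,0],[-0.05,-0.1,0],[-0.0917,-0.1833,0],[-0.1333,-0.2667,0],[-0.175,-0.35,0],[-0.2167,-0.4333,0],[-0.2583,-0.5167,0],[-0.3,-0.6,0],[-0.3417,-0.6833,0],[-0.375,-0.7417,0],[-0.3867,-0.7633,-0.0333],[-0.3867,-0.7633,-0.1]], angular=[[0,0,0],[0,0,0],[0,0,0],[0,0,0],[0,0,0],[0,0,0],[0,0,0],[0,0,0],[0,0,0],[0,0,0],[0,0,0],[0,0,0]])

```text
time: 10.98
tcp_pos: [0.4632, -0.2758, 0.173]
orientation: [0.004, 0.043, 0.999, -0.003]
contact_force: [0.6, 0.4, -2.5]
finger_gap: 0.0434
grasp_force: 51.7
```

In the tool's units: -13.7 cm / 60 = -0.2283, -13.5 cm / 60 = -0.225.

>>> jog_arm(offset=[[0,0,-0.0667],[0,0,-0.1333],[0,0,-0.1833],[0,0,-0.2083],[0,0,-0.22],[0,0,-0.225],[0,0,-0.2283],[0,0,-0.2283]], angular=[[0,0,0],[0,0,0],[0,0,0],[0,0,0],[0,0,0],[0,0,0],[0,0,0],[0,0,0]])

```text
time: 11.98
tcp_pos: [0.464, -0.2751, 0.0337]
orientation: [0.0, 0.043, 0.999, -0.0]
contact_force: [-0.1, 0.0, -1.4]
finger_gap: 0.0436
grasp_force: 51.7
```

```bash
python3 st.py
```

```text
[ 0.464  -0.2751  0.0337] [-0.535  0.363 -0.466  0.741 -0.    -0.45 ] toolz [ 0.001 -0.001 -1.   ] tooly [ 0.085  0.996 -0.001] 11.975 [-0.1  0.  -1.4] 0.043558918512287305
```

In the tool's units: -0.6 cm / 60 = -0.01, -0.4 cm / 60 = -0.0067.

>>> jog_arm(offset=[[0,0,-0.0033],[0,0,-0.0067],[0,0,-0.01],[0,0,-0.01]], angular=[[0,0,0],[0,0,0],[0,0,0],[0,0,0]])

```text
time: 12.48
tcp_pos: [0.4636, -0.2749, 0.0275]
orientation: [0.0, 0.042, 0.999, -0.0]
contact_force: [-1.8, 0.5, 1.3]
finger_gap: 0.0434
grasp_force: 52.0
```

>>> jog_arm(offset=[[0,0,0],[0,0,0],[0,0,0],[0,0,0],[0,0,0],[0,0,0]], angular=[[0,0,0],[0,0,0],[0,0,0],[0,0,0],[0,0,0],[0,0,0]], jaw=-1)

```text
time: 13.22
tcp_pos: [0.4636, -0.2749, 0.0273]
orientation: [0.0, 0.042, 0.999, -0.0]
contact_force: [-0.6, 0.5, 0.7]
finger_gap: 0.0851
grasp_force: 0.0
```

In the tool's units: 20 cm / 60 = 0.3333, 19 cm / 60 = 0.3167.

>>> jog_arm(offset=[[0,0,0.05],[0,0,0.1333],[0,0,0.2333],[0,0,0.3167],[0,0,0.3333],[0,0,0.3333]], angular=[[0,0,0],[0,0,0],[0,0,0],[0,0,0],[0,0,0],[0,0,0]])

```text
time: 13.98
tcp_pos: [0.4638, -0.275, 0.2276]
orientation: [0.001, 0.042, 0.999, -0.0]
contact_force: [0.4, 0.9, -0.0]
finger_gap: 0.0852
grasp_force: 0.0
```

```bash
python3 st.py; python3 - <<'E'
from h import *
d=get_image("wrist"); W=cloud(d); A=W.reshape(-1,3); r=(abs(A[:,0]-.45)<.1)&(abs(A[:,1]+.275)<.08)
P=A[r&(A[:,2]>.055)&(A[:,2]<.09)]; print(len(P),cv2.minAreaRect((P[:,:2]*1000).astype(np.float32)),np.percentile(P[:,2],[5,50,99]))
e=get_image("top")
cv2.imwrite("pics/p6.png",np.hstack([cv2.resize(d["img"][:,:,::-1],(400,300)),cv2.resize(e["img"][130:250,140:300,::-1],(400,300))]))
E
```

```text
[ 0.4638 -0.275   0.2276] [-0.535  0.2   -0.204  1.166 -0.    -0.45 ] toolz [ 0.001 -0.001 -1.   ] tooly [ 0.085  0.996 -0.001] 13.975 [ 0.4  0.9 -0. ] 0.08522385819872708
600 ((451.65313720703125, -275.2105712890625), (43.76103210449219, 74.73387145996094), 85.81678771972656) [0.05621809 0.06006363 0.06761678]
```

View pics/p6.png

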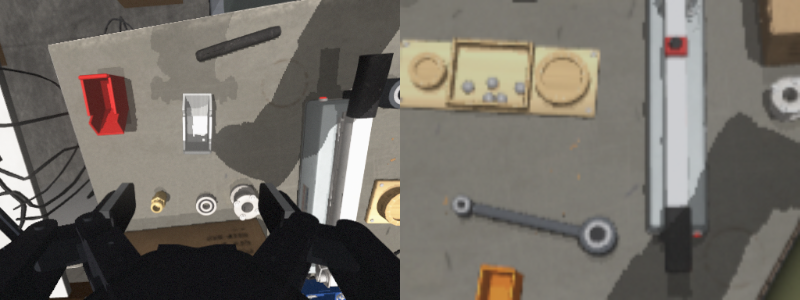

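The cup stands upright with its rim at 67 mm, and the top view shows five balls in the well. Next is the lever.

In the tool's units: 38.2 cm / 60 = 0.6367, -2.2 cm / 60 = -0.0367, 1.426 rad / 3.1416 = 0.4539.

>>> jog_arm(offset=[[0,0.05,0],[0,0.1167,0],[-0.0083,0.2,0],[-0.0167,0.2833,0],[-0.0167,0.3667,0],[-0.025,0.45,0],[-0.0333,0.5333,0],[-0.0367,0.6,0],[-0.0367,0.6367,0],[-0.0367,0.6367,0],[-0.0367,0.6367,0]], angular=[[0,0,0.0541],[0,0,0.1082],[0,0,0.1623],[0,0,0.2165],[0,0,0.2706],[0,0,0.3247],[0,0,0.3788],[0,0,0.4297],[0,0,0.4539],[0,0,0.4539],[0,0,0.4539]])

```text
time: 15.45
tcp_pos: [0.4408, 0.1065, 0.2261]
orientation: [-0.001, -0.621, 0.784, 0.0]
contact_force: [0.9, -0.5, -0.9]
finger_gap: 0.0859
grasp_force: 0.0
```

```bash
python3 st.py; python3 - <<'E'
from h import *
d=get_image("wrist"); save(d,"w7.png"); W=cloud(d); A=W.reshape(-1,3)
A=A[(A[:,0]>.38)&(A[:,0]<.52)&(A[:,1]>.01)&(A[:,1]<.26)&(A[:,2]>.018)&(A[:,2]<.045)]
t=A[:,:2]; w=t[(t[:,1]>.09)&(t[:,1]<.19)]
l=cv2.fitLine(w.astype(np.float32),cv2.DIST_HUBER,0,1e-3,1e-3).ravel(); l[:2]*=np.sign(l[1])
s=(t-l[2:])@l[:2]; e=np.percentile(s,[.5,99.5]); print("ang",np.degrees(np.arctan2(l[1],l[0])),e[1]-e[0],"boss",l[2:]+(e[0]+.024)*l[:2],"eye",l[2:]+(e[1]-.013)*l[:2])
b=t[A[:,2]>.033]; print(len(b),"boss c",cv2.minEnclosingCircle((b*1000).astype(np.float32)))
E
```

```text
[0.4408 0.1065 0.2261] [ 0.237  0.043 -0.387  1.143 -0.    -1.103] toolz [-0.002 -0.001 -1.   ] tooly [-0.973  0.229  0.002] 15.45 [ 0.9 -0.5 -0.9] 0.08589450940770475
ang 75.158714 0.21104167527362075 boss [0.42589379 0.05555506] eye [0.47047322 0.22379054]
1253 boss c ((410.9287109375, 111.42462158203125), 84.2463150024414)
```

View pics/w7.png

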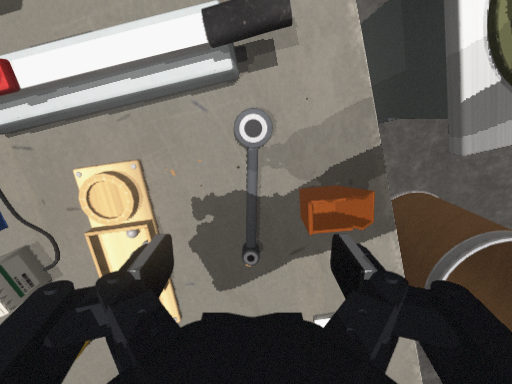

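The lever is at boss px (253,127) and eye px (250,257), between the fingers. I'll project both points.

```bash
python3 - <<'E'
from h import *
d=get_image("wrist")
b=toplane(d,[(253,127.5)],.036)[0]; e=toplane(d,[(250.3,256.5)],.03)[0]; u=(e-b)/np.linalg.norm(e-b)
print(b,e,np.linalg.norm(e-b),np.degrees(np.arctan2(u[1],u[0])),"bal",b+u*.055)
E
```

```text
[0.42683193 0.05171657] [0.47129521 0.22491903] 0.1788185654497552 75.6023426228619 bal [0.44050769 0.1049892 ]
```

In the tool's units: -22 cm / 60 = -0.3667, -21 cm / 60 = -0.35, -0.02 rad / 3.1416 = -0.0064.

>>> jog_arm(offset=[[0,-0.0025,-0.0833],[0,-0.0025,-0.1667],[0,-0.0025,-0.25],[0,-0.0025,-0.3167],[0,-0.0025,-0.35],[0,-0.0025,-0.3667],[0,-0.0025,-0.3667]], angular=[[0,0,-0.0064],[0,0,-0.0064],[0,0,-0.0064],[0,0,-0.0064],[0,0,-0.0064],[0,0,-0.0064],[0,0,-0.0064]])

```text
time: 16.42
tcp_pos: [0.4414, 0.1051, 0.0071]
orientation: [-0.0, -0.613, 0.79, 0.0]
contact_force: [-0.2, -0.8, 0.8]
finger_gap: 0.0853
grasp_force: 0.0
```

>>> jog_arm(offset=[[0,0,0],[0,0,0],[0,0,0],[0,0,0],[0,0,0],[0,0,0],[0,0,0],[0,0,0],[0,0,0],[0,0,0]], angular=[[0,0,0],[0,0,0],[0,0,0],[0,0,0],[0,0,0],[0,0,0],[0,0,0],[0,0,0],[0,0,0],[0,0,0]], jaw=1, newtons=90)

```text
time: 17.68
tcp_pos: [0.4415, 0.1059, 0.0078]
orientation: [0.0, -0.614, 0.79, 0.0]
contact_force: [-1.5, -0.5, 7.3]
finger_gap: 0.0117
grasp_force: 88.7
```

In the tool's units: 13 cm / 60 = 0.2167, 12 cm / 60 = 0.2.

>>> jog_arm(offset=[[0,0,0.0167],[0,0,0.05],[0,0,0.1],[0,0,0.15],[0,0,0.2],[0,0,0.2167],[0,0,0.2167]], angular=[[0,0,0],[0,0,0],[0,0,0],[0,0,0],[0,0,0],[0,0,0],[0,0,0]])

```text
time: 18.55
tcp_pos: [0.4417, 0.1057, 0.1374]
orientation: [0.0, -0.614, 0.79, -0.0]
contact_force: [0.5, 0.4, -4.9]
finger_gap: 0.0121
grasp_force: 88.4
```

In the tool's units: 20.4 cm / 60 = 0.34, 20 cm / 60 = 0.3333, 0.165 rad / 3.1416 = 0.0525.

>>> jog_arm(offset=[[0.0167,0.005,0],[0.05,0.0133,0],[0.1,0.0233,0],[0.15,0.035,0],[0.2,0.0467,0],[0.25,0.06,0],[0.3,0.0717,0],[0.3333,0.0783,0],[0.34,0.08,0],[0.34,0.08,0],[0.34,0.08,0]], angular=[[0,0,0],[0,0,0.0064],[0,0,0.0127],[0,0,0.0191],[0,0,0.0286],[0,0,0.0382],[0,0,0.0462],[0,0,0.0509],[0,0,0.0525],[0,0,0.0525],[0,0,0.0525]])

```text
time: 19.92
tcp_pos: [0.6446, 0.1535, 0.1368]
orientation: [-0.001, -0.676, 0.736, 0.0]
contact_force: [1.2, -0.2, -3.3]
finger_gap: 0.012
grasp_force: 88.4
```

```bash
python3 st.py; python3 - <<'E'
from h import *
d=get_image("wrist"); e=get_image("scene"); W=cloud(d)
A=W.reshape(-1,3); A=A[(A[:,2]>.12)&(A[:,2]<.19)&(A[:,0]>.55)&(A[:,0]<.75)&(A[:,1]>.03)&(A[:,1]<.31)]
print(len(A)); 
for y0 in np.arange(.03,.31,.03):
    B=A[(A[:,1]>y0)&(A[:,1]<y0+.03)]
    if len(B): print(round(y0,2),len(B),np.median(B,0).round(4))
cv2.imwrite("pics/p8.png",np.hstack([cv2.resize(d["img"][:,:,::-1],(400,300)),cv2.resize(e["img"][130:280,80:280,::-1],(400,300))]))
E
```

```text
[0.6446 0.1535 0.1368] [ 0.234  0.479 -0.023  1.07  -0.    -1.252] toolz [-0.001 -0.    -1.   ] tooly [-0.996  0.085  0.001] 19.925 [ 1.2 -0.2 -3.3] 0.011971775511568208
16552
0.06 2941 [0.6403 0.0839 0.1649]
0.09 6321 [0.6403 0.1025 0.1651]
0.12 5132 [0.6435 0.1417 0.1715]
0.15 1791 [0.646  0.1605 0.1568]
0.18 367 [0.6475 0.1846 0.1562]
```

View pics/p8.png

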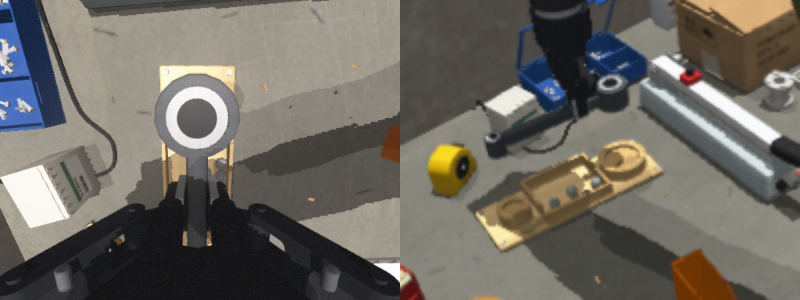

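The lever hangs level (boss top at 165 mm, web top at 157 mm) over the nest. Now a check of the boss (px (252,147)) and the nest's near edge in the same picture.

```bash
python3 - <<'E'
from h import *
d=get_image("wrist")
b=toplane(d,[(252,147.5)],.165)[0]; c=toplane(d,[(205,85),(303,85)],.01); print("boss",b,"nest end",c,c.mean(0),"boss seat est",c.mean(0)+.045*np.array([.087,.996]))
W=cloud(d);A=W.reshape(-1,3); P=A[(A[:,2]>.16)&(A[:,2]<.169)&(A[:,1]<.135)&(A[:,1]>.03)&(abs(A[:,0]-.64)<.05)]
print("boss circ",cv2.minEnclosingCircle((P[:,:2]*1000).astype(np.float32)))
e=get_image("scene"); W=cloud(e); m=(W[...,2]>.09)&(W[...,2]<.18)&(W[...,0]>.58)&(W[...,0]<.72)&(W[...,1]>.21)&(W[...,1]<.3)
P=W[m]; print("eye",len(P),np.median(P,0),P[:,1].max(),P[:,2].max(), np.median(P[P[:,1]>P[:,1].max()-.026],0))
cv2.imwrite("pics/p9.png",cv2.resize(e["img"][190:260,150:250,::-1],(700,490)))
E
```

```text
boss [0.64039294 0.09657554] nest end [[0.68098399 0.0519143 ]
 [0.58850088 0.05976964]] [0.63474243 0.05584197] boss seat est [0.63865743 0.10066197]
boss circ ((640.8881225585938, 98.19634246826172), 24.015575408935547)
eye 298 [0.64550429 0.26078633 0.15182164] 0.2930097192936479 0.16173627892104903 [0.64512446 0.28231562 0.15223814]
```

View pics/p9.png

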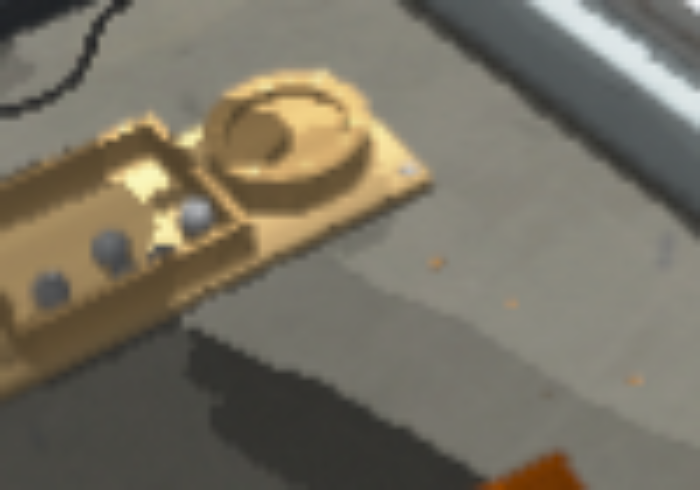

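The boss is within about 4 mm of its seat, and the eye within about 10 mm. The arm is still, so I'm handing in.

```bash
python3 -c "
from cell import robot,get_obs
print(get_obs()['dq'].round(3)); print(robot.hand_in())"
```

```text
[-0.     0.001  0.004  0.001 -0.     0.   ]
the job is handed in; nothing more can be done
None
```

The job is handed in after about 20 s of robot time; the judge's verdict was not shown. All five balls are in the well, the empty cup stands upright back at its starting spot right of the bag sealer, and the lever is held still and level about 10 cm above the nest, with the boss about 4 mm and the eye about 10 mm from above their seats.

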